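# Lock the oiler cover of the power hammer with a quarter-turn fastener

### The arm

A 7-joint arm with a two-finger parallel gripper is mounted at the origin on the work surface. World frame = base frame: x ahead of the robot, y to its left, z up, the work surface at z = 0. Lengths are in m, angles in rad, forces in N, time in s.
With the tool pointing down it reaches from about 0.425 to 0.875 m from the base axis. Payload 4.7 kg.
Tool frame: the origin (TCP) lies on the centre line of the jaws, within the pads' length; the fingertips stand 14 mm ahead of it and the grasp point (between the pads) lies 5 mm behind it; z points along the fingers, y is the direction in which the jaws open and shut (so a half turn about z gives the same grasp; the last joint's range is limited). The gripper opens to 87 mm and grips with 3 to 60 N. Pads are 19 mm wide; open, the fingers measure 117 mm over their backs; the gripper's body (75 mm by 190 mm) begins 51 mm behind the grasp point.
Start: joints at [1.214, 0.321, -0.07, 1.45, 0.023, 1.371, -0.057], TCP at [0.236, -0.606, 0.237] pointing down, gripper open.
Joint ranges: [-2.86, 2.86], [-0.3, 2.09], [-1.38, 1.24], [0.06, 2.45], [-1.56, 4.7], [0.09, 2.05], [-2.69, 2.69]. Speed limits (rad/s): [2.57, 2.57, 3.14, 3.14, 3.14, 3.14, 3.14].

### API

Orientations are given as a rotation vector (axis times angle).
In Python, from bench import ctrl, optics, models gives the robot as it stands. The module is installed in compiled form; this text tells all that it offers.
- The arm moves only by the tool arm_command, never from a script. Its argument "motion" is a list of rows, each a list of 3 entries, a list of its own where there are three numbers: the shift along the tool's x, y, z in mm, then the turn, a rotation vector about the tool's x, y, z in degrees, then the closure, from 0 (fully open) to 1 (shut). In form: [[[x, y, z], [ax, ay, az], claw], ...]. A call has 1 to 8 rows; each row shifts and turns the commanded pose from where the row before left it, along the tool's axes as they then stand; what a row does not reach is not made up. A row lasts 1/12 s, in which the tool goes at most 41.7 mm and 7.16 degrees, less where a joint would pass 70% of its speed; a pose out of reach is approached as far as the arm can. A call with a gripper value outside its range is refused whole. The fingers move at their own pace and stop on an object; "force" is the grip in N (left out, the last holds). Time passes only in rows, so rows that do not move let the fingers close. It gives the time, the measured TCP pose, the force and the opening at its end, in the units of the state.
- ctrl.get_state(): the state, without advancing time (a new reading comes with each control period).
- optics.get_image(name): name is "side" or "top"; returns (picture, depth): 420x560x3 uint8, blue, green, red; 420x560 float32, m along the optical axis (not along the pixel's ray), 0 where there is no reading.
- optics.camera_model(name): a dict with "fovy" (degrees; the focal length in pixels is half the picture's height over the tangent of half this angle, whatever the lens; pixels are square), "cx", "cy" (the principal point, pixels), "rvec" (rotation vector, rad) and "tvec" (3), from world to camera coordinates, as OpenCV has them. Camera axes: x right, y down, z forward; pixel columns grow to the right and rows downward; lengths in m; the calibration is good to about 2 mm. A picture is of the moment at which its call begins. camera_model takes no time and is no camera call.
- ctrl.close_job(): hands the job in, once; it reports no verdict.
Trained networks look in the newest picture that a camera, given by its name, has taken for a name from the list of things; names that differ only in an ending like _2 or _b are one class to them, and where a whole thing is asked for, a point or a joint stands for the part that bears it (a point fixed in the world has none). Each returns a list of dicts, best first, with "conf" (0 to 1); they miss things now and then, are a little off and sometimes report something else, mostly with a low value. They report only what shows in the picture. A call takes as long as a camera call. They do not tell look-alikes from the thing itself.
- models.search_frame(camera, target): "location" ([x, y, z] in m, in the coordinates of the camera as it stood for that picture, good to about 4 mm: the middle of the surface that is visible of it).
- models.silhouettes(camera, target): "pixels" (420x560 bool, what is visible of it).
The state is a dict: "time": time; "joint_positions": joint angles; "qd": joint speeds; "joint_torque": joint torques, N m; "position": TCP position; "tool_rot": TCP orientation; "ft_force": force on the tool from outside, world axes, zero at the start; "torque": the same for the moment, N m; "grip_width": opening from 0.0 (shut) to 1.0 (fully open).
Only numpy, scipy, OpenCV 4.12 (cv2) and the standard library are available. Lean on these libraries where they do the work, as an engineer would, in place of code of your own. Each camera call takes 0.05 s, during which the arm holds its last target.

### The job

The cover of the power hammer's blue oiler box lacks its second fastener. Take the wing-headed fastener, the kind already fitted in the cover, from the wooden rack, line its crossbar up with the empty slot in the cover, push it in until its flange sits flat on the cover, then give it a quarter turn so that it locks with its wing across the slot, and let go. Leave the other two fasteners in their places in the rack.

Things in the scene. Friction and masses are not known exactly. Their poses are not given: they have to be found in the camera images.
- wing_stud: Steel fastener with flat upright wing head, 69 mm tall, upright in a rack pocket. Origin: underside centre, z up; half turns are alike. Heights over origin: crossbar 16 (x) by 48 (y) mm, 0-12; neck dia 16, 12-30; flange dia 64, 30-35; wing 12 thick (x) by 44 (y), 35-69. Wing and crossbar lie along y. Grip the wing's faces, tips just above the flange; lift 35 mm to clear the pocket. About 0.25 kg.
- slot (a point): Centre of the empty slot at the grey cover's level top, 93 mm over the bench. Slot 62 mm (y) by 28 mm (x), through the 8 mm cover of a fixed hollow blue box. Flange down, the stud's origin is 30 mm below this point and its crossbar turns freely. Locked: wing along x, turned either way. Its fitted twin, 140 mm to -y, shows it (its wing along x, top 39 mm over the cover). Cover 180 (x) by 280 (y).
- round_stud: Bystander: like fastener with round knob head, dia 40 mm, 69 mm tall. Origin: underside centre. The fixed wooden rack is 42 mm high, with three 54 mm square pockets 105 mm apart in a row; each fastener's flange rests on its top, crossbar hanging in the pocket, origin 12 mm over the bench. Which stands where varies.
- hex_stud: Bystander in the rack: a like fastener with a hexagonal head, 34 mm across flats, 63 mm tall. Origin: centre of its underside. Leave it alone.
Not all that is in view belongs to the job. Leave any turquoise look-alike of the wing_stud alone.

How it is judged:
By the outcome, as a careful person would: the job done as asked, in the order asked, and still so for the second after the job is handed in, with the robot touching nothing.
It also fails if it takes over 48 s, if anything falls off the work surface, if the arm or the gripper's body presses on something with over 40 N, if the wrist force passes 120 N, or if a joint passes its speed limit or range.

## Working session

There is one attempt and no reset: what is moved stays moved. The work goes in short steps, Python scripts to look and compute and a tool call to move; the robot and the scene stay as the last step left them, time stands still between calls to the robot, and variables do not carry over. Pictures are saved under pics/ and viewed, and the job is handed in when it is done.

Besides the shell and the picture viewer there is one more tool, called by a JSON object that holds its "op" and its "data". arm_command: Moves the arm, as the interface text tells. Its arguments: {"type":"object","properties":{"motion":{"type":"array","items":{"type":"array"}},"force":{"type":"number"}},"required":["motion"]}

```bash
mkdir -p pics; python3 - <<'E'
from bench import ctrl, optics, models
import cv2,numpy as np
s=ctrl.get_state(); print({k:np.round(v,3) for k,v in s.items()})
for c in("side","top"):
    im,d=optics.get_image(c); cv2.imwrite(f"pics/{c}0.png",im); np.save(f"{c}_d.npy",d); print(c,optics.camera_model(c))
E
```

```text
{'time': np.float64(0.0), 'joint_positions': array([ 1.214,  0.322, -0.07 ,  1.452,  0.023,  1.371, -0.057]), 'qd': array([ 0.002,  0.001,  0.002, -0.001, -0.   ,  0.   , -0.   ]), 'joint_torque': array([ 0.0000e+00, -4.9129e+01, -4.0400e-01, -3.1252e+01, -6.4000e-02,
        4.4000e-02,  0.0000e+00]), 'position': array([ 0.235, -0.605,  0.235]), 'tool_rot': array([-3.086e+00, -5.790e-01,  1.000e-03]), 'ft_force': array([0.643, 0.451, 0.306]), 'torque': array([ 0.012, -0.034,  0.031]), 'grip_width': np.float64(1.002)}
side {'fovy': 57.4114898115148, 'cx': 280.91766964751633, 'cy': 208.91317867063958, 'rvec': array([ 0.61609542, -2.68291024,  1.10415286]), 'tvec': array([0.45893469, 0.23957031, 0.84543391])}
top {'fovy': 57.695556197803754, 'cx': 276.39093651627013, 'cy': 209.12013026255275, 'rvec': array([ 2.1373364 , -2.1195965 ,  0.21984233]), 'tvec': array([-0.0236456 ,  0.53705697,  0.99967625])}
```

View pics/side0.png

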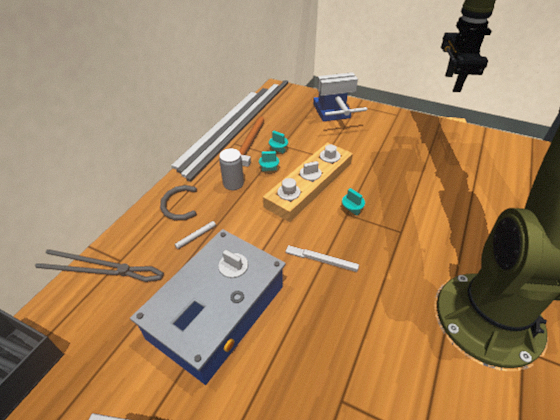

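View pics/top0.png

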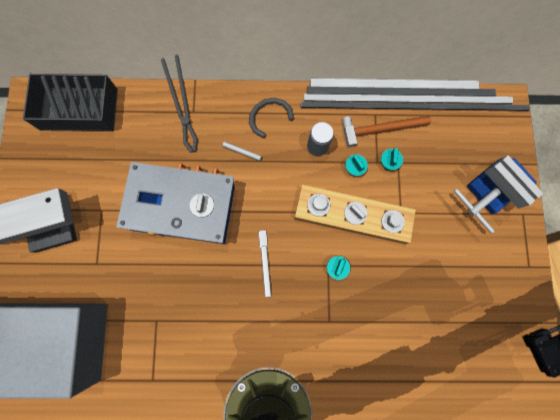

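In the top view the wing-stud candidates are: grey at (355,212) in the rack's middle pocket, turquoise at (357,165), (392,159) and (339,267), and the fitted twin at (202,204). The rack also holds a round knob at (319,202) and a hex head at (394,220). I choose (355,212) and will check it in a crop while I measure.

```bash
cat > h.py <<'E'
from bench import ctrl, optics, models
import cv2,numpy as np
def cam(c):
    m=optics.camera_model(c); R=cv2.Rodrigues(np.array(m['rvec']))[0]; f=210/np.tan(np.radians(m['fovy']/2))
    return R,np.array(m['tvec']),f,m['cx'],m['cy']
def toworld(c,u,v,z):  # on plane z
    R,t,f,cx,cy=cam(c); r=R.T@np.array([(u-cx)/f,(v-cy)/f,1.]); o=-R.T@t
    return o+r*(z-o[2])/r[2]
def cloud(c,d):
    R,t,f,cx,cy=cam(c); v,u=np.mgrid[0:420,0:560]
    P=np.stack([(u-cx)/f*d,(v-cy)/f*d,d],-1); P=(P-t)@R; P[d<=0]=np.nan; return P
E
python3 - <<'E'
from h import *
d=np.load('top_d.npy');P=cloud('top',d)
for n,(u,v) in dict(wing=(355,212),round=(319,202),hexx=(394,220),slot=(150,198),twin=(202,204),cover=(140,215),bench=(280,330)).items(): print(n,np.round(P[v,u],4), np.round(toworld('top',u,v,.093),3))
im=cv2.imread('pics/top0.png'); 
a=cv2.resize(im[180:250,290:420],None,fx=6,fy=6,interpolation=cv2.INTER_CUBIC)
b=cv2.resize(im[155:250,110:240],None,fx=6,fy=6,interpolation=cv2.INTER_CUBIC)
cv2.imwrite('pics/cropA.png',a);cv2.imwrite('pics/cropB.png',b)
# wing top points
def blob(u0,u1,v0,v1,z0,z1):
    m=np.zeros(d.shape,bool);m[v0:v1,u0:u1]=1
    m&=(P[...,2]>z0)&(P[...,2]<z1); q=P[m]; 
    mm=m.astype(np.uint8); r=cv2.minAreaRect((q[:,:2]*1000).astype(np.float32)); 
    print(len(q),q.mean(0).round(4),r); return q
blob(335,375,195,232,.060,.1)   # wing
blob(335,375,195,232,.043,.06) # flange
blob(185,220,185,222,.115,.15)
blob(100,245,150,255,.080,.105)
blob(285,425,180,250,.030,.047)
E
```

```text
wing [ 0.5274 -0.2318  0.072 ] [ 0.524 -0.227  0.093]
round [ 0.5523 -0.1334  0.0805] [ 0.55  -0.132  0.093]
hexx [ 0.5066 -0.3369  0.0715] [ 0.503 -0.33   0.093]
slot [0.5736 0.3423 0.0122] [0.556 0.316 0.093]
twin [0.536  0.1737 0.1178] [0.541 0.178 0.093]
cover [0.5101 0.3394 0.0922] [0.51  0.339 0.093]
bench [ 0.2113 -0.0321 -0.0011] [ 0.222 -0.03   0.093]
101 [ 0.5277 -0.2374  0.078 ] ((528.8475952148438, -238.24685668945312), (41.55854034423828, 12.522063255310059), 45.533939361572266)
704 [ 0.5289 -0.2365  0.0459] ((529.8110961914062, -236.1720733642578), (110.00489044189453, 99.95030975341797), 87.51618194580078)
97 [0.5356 0.1777 0.1304] ((535.9625244140625, 178.6686248779297), (12.075884819030762, 41.85475158691406), 83.5257568359375)
6774 [0.5446 0.2467 0.0936] ((547.0818481445312, 248.5287628173828), (281.44427490234375, 180.93116760253906), 82.04778289794922)
2974 [ 0.527  -0.2384  0.0427] ((529.8839721679688, -239.05328369140625), (325.42889404296875, 97.69256591796875), 77.73961639404297)
```

```bash
python3 - <<'E'
from h import *
for c in('top','side'):
  optics.get_image(c)
  for t in('wing_stud','slot','round_stud','hex_stud'):
    R,tt,*_=cam(c)
    print(c,t,[(round(r['conf'],2),(R.T@(np.array(r['location'])-tt)).round(4)) for r in models.search_frame(c,t)][:6])
E
```

```text
top wing_stud [(0.78, array([ 0.6681, -0.2389,  0.0347])), (0.63, array([ 0.5265, -0.2385,  0.0489])), (0.59, array([ 0.6891, -0.3489,  0.0344]))]
top slot [(0.94, array([0.5431, 0.2429, 0.0905]))]
top round_stud [(0.75, array([ 0.5466, -0.1356,  0.0489]))]
top hex_stud [(0.93, array([ 0.5073, -0.3359,  0.0443]))]
side wing_stud [(0.95, array([ 0.3764, -0.1792,  0.036 ])), (0.89, array([ 0.6708, -0.237 ,  0.0382])), (0.78, array([ 0.5244, -0.2305,  0.0502])), (0.73, array([ 0.6883, -0.3435,  0.0352]))]
side slot [(0.66, array([0.5318, 0.2726, 0.0961]))]
side round_stud [(0.83, array([ 0.5478, -0.1268,  0.0496]))]
side hex_stud [(0.58, array([ 0.5079, -0.3317,  0.0488]))]
```

View pics/cropA.png

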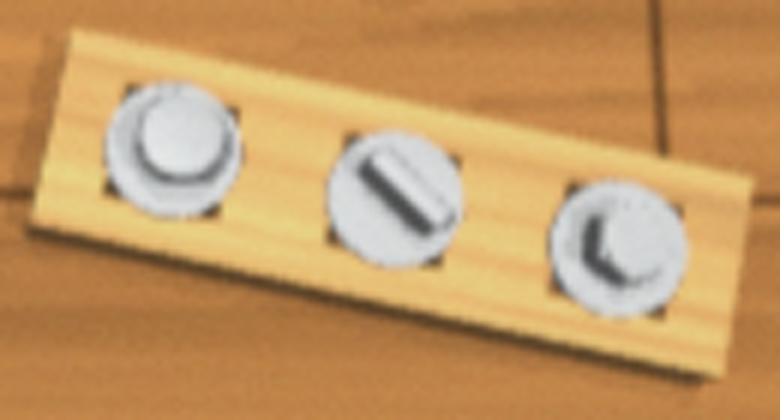

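View pics/cropB.png

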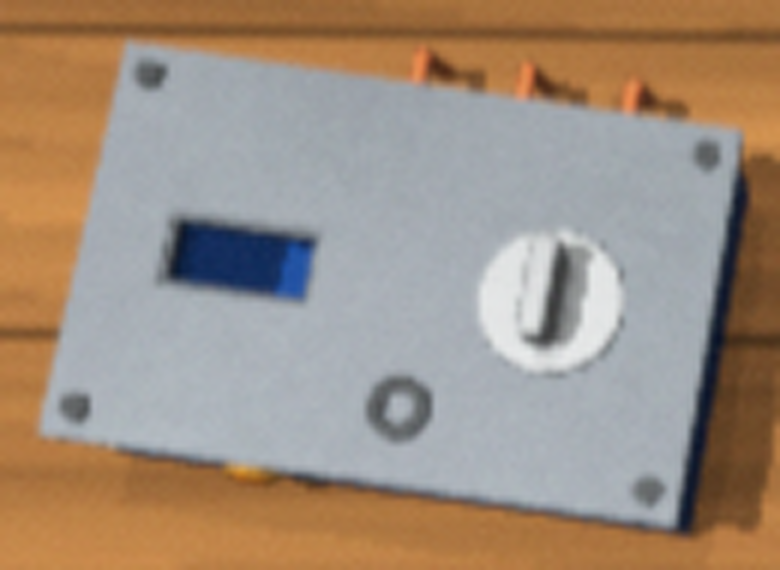

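Crop A confirms the grey winged stud in the middle pocket, its wing running diagonally, about crop (375,160)-(445,225). Crop B shows the slot centred near crop (240,259), which is full-picture (150.0,198.2). It lies along the cover's long side, with the twin's wing crosswise. Next I refine the wing pose.

```bash
cat > refine.py <<'E'
from h import *
def rect(q): 
    r=cv2.minAreaRect((q[:,:2]*1000).astype(np.float32)); return np.round(r[0],1),np.round(r[1],1),round(r[2],1)
if __name__=='__main__':
  for c in('top','side'):
    P=cloud(c,np.load(c+'_d.npy')); 
    for n,cx,cy,lo,hi,r in(('wing',.528,-.238,.075,.09,.035),('flange',.528,-.238,.0445,.052,.036),('twin',.536,.178,.127,.14,.035),('cover',.546,.248,.088,.0965,.2)):
        m=(np.hypot(P[...,0]-cx,P[...,1]-cy)<r)&(P[...,2]>lo)&(P[...,2]<hi); q=P[m]
        if len(q)<8: print(c,n,len(q));continue
        print(c,n,len(q),q.mean(0).round(4),rect(q),np.degrees(0.5*np.arctan2(2*np.cov(q[:,0],q[:,1])[0,1],np.var(q[:,0])-np.var(q[:,1]))).round(1))
  print(toworld('top',150,198.2,.093))
  for a in((178,217),(318,238),(305,300),(160,283)): print(toworld('top',110+(a[0]-2.5)/6,155+(a[1]-2.5)/6,.093).round(4))
  print(ctrl.get_state()['time'])
E
python3 refine.py; python3 - <<'E'
import cv2
im=cv2.imread('pics/side0.png'); cv2.imwrite('pics/sc.png',cv2.resize(im[140:370,130:360],None,fx=2.6,fy=2.6,interpolation=cv2.INTER_CUBIC))
E
```

```text
top wing 77 [ 0.5287 -0.238   0.0809] (array([ 529. , -238.3]), array([41.5, 11.9]), 44.9) 44.9
top flange 293 [ 0.5272 -0.2358  0.0476] (array([ 527.5, -237.4]), array([64.6, 67.3]), 72.3) -7.8
top twin 82 [0.5359 0.1784 0.132 ] (array([536. , 178.7]), array([12. , 41.9]), 83.5) -7.7
top cover 6083 [0.5458 0.2505 0.0932] (array([547.1, 248.5]), array([281.4, 180.9]), 82.0) 82.1
side wing 58 [ 0.5313 -0.2354  0.0792] (array([ 531.1, -235.9]), array([43.4, 14.9]), 45.0) 43.4
side flange 147 [ 0.5268 -0.2282  0.047 ] (array([ 527.3, -233. ]), array([67.3, 51.8]), 22.9) 24.8
side twin 101 [0.5383 0.1807 0.1309] (array([538.4, 179.6]), array([12.5, 41.5]), 81.2) -8.2
side cover 9380 [0.5464 0.2666 0.0927] (array([549.5, 247.8]), array([281.8, 183.1]), 82.1) 82.3
[0.5553345  0.31613329 0.093     ]
[0.5753 0.3459 0.093 ]
[0.5664 0.2837 0.093 ]
[0.5384 0.2876 0.093 ]
[0.5454 0.3516 0.093 ]
0.6
```

View pics/sc.png

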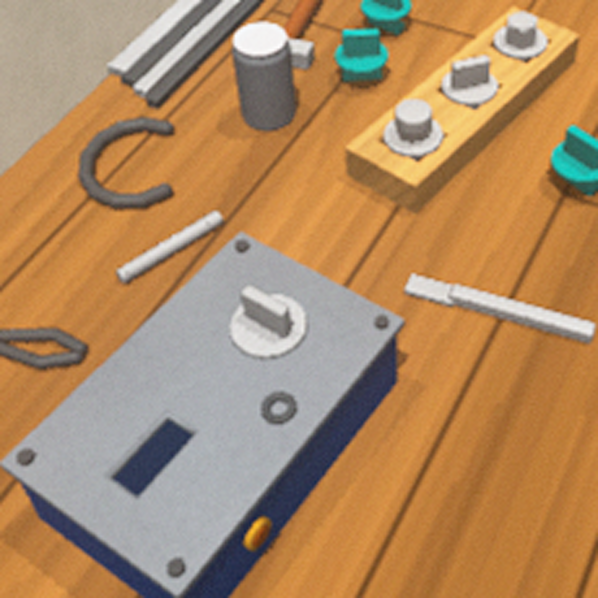

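The side crop agrees: the grey wing stud is in the middle pocket, at crop (468,75), and the slot is empty, at crop (150,455). Fused estimates are wing (0.5295,-0.2375) at 45° and slot (0.5565,0.317) at 82°. Those fit the twin plus 140 mm and the given heights. I turn the tool first.

{"op": "arm_command", "data": {"motion": [[[0,0,0],[0,0,-6],0],[[0,0,0],[0,0,-6],0],[[0,0,0],[0,0,-6],0],[[0,0,0],[0,0,-6],0],[[0,0,0],[0,0,0],0]], "force": 40}}

```text
time: 1.02
position: [0.2355, -0.6058, 0.2366]
tool_rot: [2.898, 1.212, 0.0]
ft_force: [0.8, 0.6, -0.0]
grip_width: 1.001
```

```bash
cat > go.py <<'E'
import sys
from h import *
x,y,z,yaw=map(float,sys.argv[1:5])   # yaw = world angle of tool y, deg
s=ctrl.get_state();R=cv2.Rodrigues(np.array(s['tool_rot']))[0];p=np.array(s['position'])
ya=np.degrees(np.arctan2(R[1,1],R[0,1]))
print('t',round(s['time'],2),'pos',p.round(4),'yawY',ya.round(2),'tilt',R[:,2].round(4),'w',round(float(s['grip_width']),3),'F',np.round(s['ft_force'],1),'q',np.round(s['joint_positions'],2))
print('delta tool mm',(R.T@(np.array([x,y,z])-p)*1000).round(1),'turn tool z',round(-((yaw-ya+180)%360-180),2))
E
python3 go.py .5295 -.2376 .2 -45
```

```text
t 1.02 pos [ 0.2355 -0.6058  0.2366] yawY -44.61 tilt [ 1.e-04 -1.e-04 -1.e+00] w 1.001 F [ 0.8  0.6 -0. ] q [ 1.26  0.32 -0.13  1.45  0.04  1.37  0.35]
delta tool mm [468.6 -49.3  36.6] turn tool z 0.39
```

{"op": "arm_command", "data": {"motion": [[[29,-3,2],[0,0,0],0],[[29,-3,2],[0,0,0],0],[[29,-3,2],[0,0,0],0],[[29,-3,2],[0,0,0],0],[[29,-3,2],[0,0,0],0],[[29,-3,2],[0,0,0],0],[[29,-3,2],[0,0,0],0],[[29,-3,2],[0,0,0],0]]}}

```text
time: 1.68
position: [0.3825, -0.4231, 0.2207]
tool_rot: [2.901, 1.203, 0.0]
ft_force: [0.3, -0.4, -0.2]
grip_width: 1.001
```

{"op": "arm_command", "data": {"motion": [[[29,-3,2],[0,0,0],0],[[29,-3,2],[0,0,0],0],[[29,-3,2],[0,0,0],0],[[29,-3,2],[0,0,0],0],[[29,-3,2],[0,0,0],0],[[29,-3,2],[0,0,0],0],[[0,0,0],[0,0,0],0],[[0,0,0],[0,0,0],0]]}}

```text
time: 2.35
position: [0.4928, -0.2858, 0.2086]
tool_rot: [-2.898, -1.211, -0.001]
ft_force: [-0.6, -0.6, 0.2]
grip_width: 0.998
```

```bash
python3 go.py .5295 -.2376 .065 -45
```

```text
t 2.35 pos [ 0.4928 -0.2858  0.2086] yawY -44.64 tilt [ 3.e-04  4.e-04 -1.e+00] w 0.998 F [-0.6 -0.6  0.2] q [ 0.82  0.19 -0.39  1.68  0.07  1.28 -0.36]
delta tool mm [ 60.   -7.7 143.6] turn tool z 0.36
```

{"op": "arm_command", "data": {"motion": [[[30,-4,0],[0,0,0],0],[[30,-4,0],[0,0,0],0],[[0,0,30],[0,0,0],0],[[0,0,30],[0,0,0],0],[[0,0,30],[0,0,0],0],[[0,0,0],[0,0,0],0],[[0,0,0],[0,0,0],0]]}}

```text
time: 2.93
position: [0.5263, -0.2407, 0.1174]
tool_rot: [-2.9, -1.203, 0.004]
ft_force: [0.6, 0.5, 1.0]
grip_width: 1.001
```

```bash
python3 go.py .5295 -.2376 .065 -45; python3 - <<'E'
from h import *
a,_=optics.get_image('top');b,_=optics.get_image('side')
A=cv2.resize(a[150:270,270:430],None,fx=2.4,fy=2.4);B=cv2.resize(b[80:240,230:390],None,fx=2.4,fy=2.4)
h=min(len(A),len(B));cv2.imwrite('pics/pre.png',np.hstack([A[:h],B[:h]]))
E
```

```text
t 2.93 pos [ 0.5263 -0.2407  0.1174] yawY -44.93 tilt [-0.0035  0.0011 -1.    ] w 1.001 F [0.6 0.5 1. ] q [ 0.74  0.29 -0.42  1.76  0.13  1.12 -0.5 ]
delta tool mm [ 4.5  0.2 52.4] turn tool z 0.07
```

View pics/pre.png

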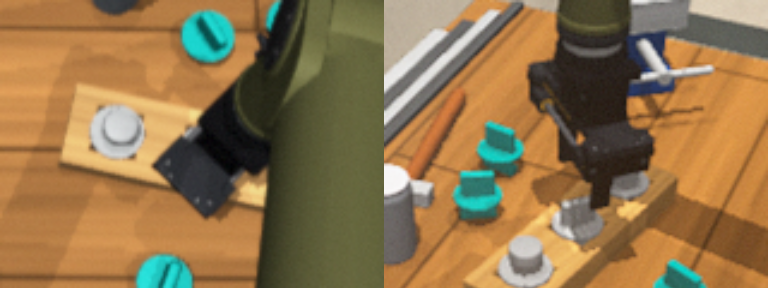

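The pictures show the open gripper straddling the rack's middle pocket, with the near finger just beside the wing at (600,195) in the right panel. I centre the last few mm and descend.

{"op": "arm_command", "data": {"motion": [[[4,0,10],[0,0,0],0],[[0,0,10],[0,0,0],0],[[0,0,10],[0,0,0],0],[[0,0,10],[0,0,0],0],[[0,0,9],[0,0,0],0],[[0,0,0],[0,0,0],0],[[0,0,0],[0,0,0],0],[[0,0,0],[0,0,0],0]]}}

```text
time: 3.7
position: [0.5311, -0.2369, 0.0696]
tool_rot: [2.9, 1.208, 0.0]
ft_force: [1.1, 1.1, 0.2]
grip_width: 1.001
```

```bash
python3 go.py .5295 -.2376 .065 -45
```

```text
t 3.7 pos [ 0.5311 -0.2369  0.0696] yawY -44.75 tilt [ 2.e-04 -0.e+00 -1.e+00] w 1.001 F [1.1 1.1 0.2] q [ 0.72  0.35 -0.41  1.8   0.16  1.03 -0.53]
delta tool mm [-1.6 -0.7  4.6] turn tool z 0.25
```

{"op": "arm_command", "data": {"motion": [[[-1,-1,4],[0,0,0],0],[[0,0,0],[0,0,0],0],[[0,0,0],[0,0,0],0.6],[[0,0,0],[0,0,0],0.75],[[0,0,0],[0,0,0],0.85],[[0,0,0],[0,0,0],1],[[0,0,0],[0,0,0],1],[[0,0,0],[0,0,0],1]], "force": 45}}

```text
time: 4.37
position: [0.5296, -0.2369, 0.0656]
tool_rot: [2.9, 1.208, 0.0]
ft_force: [0.4, 0.1, -0.2]
grip_width: 0.631
```

{"op": "arm_command", "data": {"motion": [[[0,0,0],[0,0,0],1],[[0,0,0],[0,0,0],1],[[0,0,0],[0,0,0],1],[[0,0,0],[0,0,0],1]]}}

```text
time: 4.7
position: [0.5295, -0.2369, 0.0655]
tool_rot: [2.9, 1.208, -0.0]
ft_force: [-0.2, 0.3, -0.9]
grip_width: 0.326
```

```bash
python3 go.py .5295 -.2376 .065 -45
```

```text
t 4.7 pos [ 0.5295 -0.2369  0.0655] yawY -44.76 tilt [-0.e+00 -1.e-04 -1.e+00] w 0.326 F [-0.2  0.3 -0.9] q [ 0.72  0.35 -0.41  1.8   0.16  1.02 -0.53]
delta tool mm [-0.5  0.5  0.5] turn tool z 0.24
```

Still closing: 12 mm would read about 0.14.

{"op": "arm_command", "data": {"motion": [[[0,0,0],[0,0,0],1],[[0,0,0],[0,0,0],1],[[0,0,0],[0,0,0],1],[[0,0,0],[0,0,0],1],[[0,0,0],[0,0,0],1],[[0,0,0],[0,0,0],1]]}}

```text
time: 5.2
position: [0.5297, -0.237, 0.0656]
tool_rot: [2.9, 1.208, 0.0]
ft_force: [1.3, -1.1, -0.8]
grip_width: 0.135
```

```bash
python3 go.py .5295 -.2376 .065 -45
```

```text
t 5.2 pos [ 0.5297 -0.237   0.0656] yawY -44.76 tilt [ 4.e-04 -3.e-04 -1.e+00] w 0.135 F [ 1.3 -1.1 -0.8] q [ 0.72  0.35 -0.41  1.8   0.16  1.02 -0.53]
delta tool mm [-0.5  0.3  0.6] turn tool z 0.24
```

The grip reads 11.8 mm, which is the wing. I lift straight up.

{"op": "arm_command", "data": {"motion": [[[0,0,-8],[0,0,0],1],[[0,0,-12],[0,0,0],1],[[0,0,-20],[0,0,0],1],[[0,0,-25],[0,0,0],1],[[0,0,-25],[0,0,0],1],[[0,0,-25],[0,0,0],1],[[0,0,-20],[0,0,0],1],[[0,0,0],[0,0,0],1]]}}

```text
time: 5.87
position: [0.532, -0.2376, 0.2064]
tool_rot: [2.894, 1.206, 0.009]
ft_force: [1.1, -0.6, -1.8]
grip_width: 0.136
```

```bash
python3 go.py .5565 .317 .2 -8; python3 - <<'E'
from h import *
a,_=optics.get_image('top');b,_=optics.get_image('side')
A=cv2.resize(a[130:290,270:430],None,fx=2.4,fy=2.4);B=cv2.resize(b[50:210,230:390],None,fx=2.4,fy=2.4)
cv2.imwrite('pics/lift.png',np.hstack([A,B]))
E
```

```text
t 5.87 pos [ 0.532  -0.2376  0.2064] yawY -44.75 tilt [ 0.0079 -0.0041 -1.    ] w 0.136 F [ 1.1 -0.6 -1.8] q [ 0.75  0.22 -0.43  1.66  0.09  1.28 -0.48]
delta tool mm [ 411.1 -373.1    4.3] turn tool z -36.75
```

View pics/lift.png

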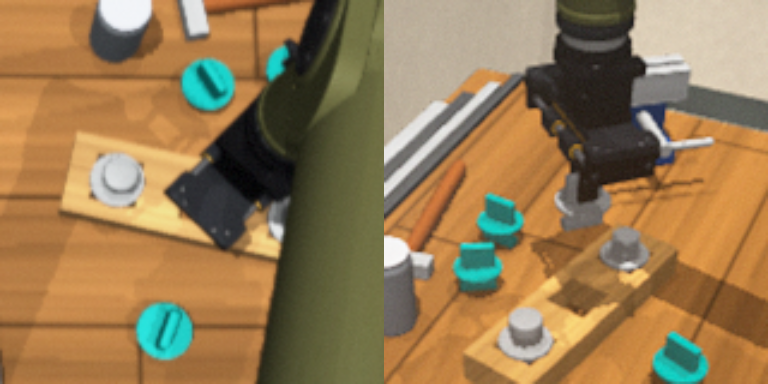

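The stud is held clear of the rack, at right panel (580,205). The other two stay in place. I turn the wing to the slot's direction.

{"op": "arm_command", "data": {"motion": [[[0,0,-3],[0,0,-6],1],[[0,0,-3],[0,0,-6],1],[[0,0,-3],[0,0,-6],1],[[0,0,-3],[0,0,-6],1],[[0,0,-3],[0,0,-6],1],[[0,0,-3],[0,0,-6],1],[[0,0,0],[0,0,-1],1],[[0,0,0],[0,0,0],1]]}}

```text
time: 6.63
position: [0.5286, -0.2366, 0.2168]
tool_rot: [-2.366, -2.062, 0.002]
ft_force: [0.2, -0.7, -4.1]
grip_width: 0.136
```

```bash
python3 go.py .5565 .317 .22 -8
```

```text
t 6.63 pos [ 0.5286 -0.2366  0.2168] yawY -7.85 tilt [-0.0026  0.0014 -1.    ] w 0.136 F [ 0.2 -0.7 -4.1] q [ 0.81  0.22 -0.49  1.64  0.11  1.31  0.16]
delta tool mm [552.2 -48.   -2.5] turn tool z 0.15
```

{"op": "arm_command", "data": {"motion": [[[15,-1,0],[0,0,0],1],[[28,-2,0],[0,0,0],1],[[28,-3,0],[0,0,0],1],[[28,-2,0],[0,0,0],1],[[28,-3,0],[0,0,0],1],[[28,-2,0],[0,0,0],1],[[28,-3,0],[0,0,0],1],[[28,-2,0],[0,0,0],1]]}}

```text
time: 7.3
position: [0.5392, -0.0229, 0.2178]
tool_rot: [-2.367, -2.064, 0.001]
ft_force: [-0.5, -0.1, -3.3]
grip_width: 0.133
```

{"op": "arm_command", "data": {"motion": [[[28,-3,0],[0,0,0],1],[[28,-2,0],[0,0,0],1],[[28,-3,0],[0,0,0],1],[[28,-2,0],[0,0,0],1],[[28,-3,0],[0,0,0],1],[[28,-2,0],[0,0,0],1],[[15,-2,0],[0,0,0],1],[[0,0,0],[0,0,0],1]]}}

```text
time: 7.97
position: [0.5458, 0.1649, 0.2181]
tool_rot: [-2.358, -2.071, -0.002]
ft_force: [-0.9, 0.8, -2.6]
grip_width: 0.132
```

```bash
python3 go.py .5565 .317 .22 -8
```

```text
t 7.97 pos [0.5458 0.1649 0.2181] yawY -7.4 tilt [-0.0014  0.0035 -1.    ] w 0.132 F [-0.9  0.8 -2.6] q [ 0.33  0.24 -0.77  1.66  0.16  1.31 -0.6 ]
delta tool mm [152.2  -9.   -1.4] turn tool z 0.6
```

{"op": "arm_command", "data": {"motion": [[[25,-1,0],[0,0,0],1],[[25,-2,0],[0,0,0],1],[[25,-1,0],[0,0,0],1],[[25,-2,0],[0,0,0],1],[[25,-1,0],[0,0,0],1],[[25,-2,0],[0,0,0],1],[[0,0,0],[0,0,0],1],[[0,0,0],[0,0,0],1]]}}

```text
time: 8.63
position: [0.5577, 0.3101, 0.2176]
tool_rot: [-2.363, -2.068, 0.002]
ft_force: [-0.0, 0.3, -2.8]
grip_width: 0.133
```

```bash
python3 go.py .5565 .317 .16 -8
```

```text
t 8.63 pos [0.5577 0.3101 0.2176] yawY -7.62 tilt [-2.e-03  1.e-04 -1.e+00] w 0.133 F [-0.   0.3 -2.8] q [ 0.05  0.41 -0.79  1.49  0.29  1.37 -0.89]
delta tool mm [ 6.7 -1.9 57.6] turn tool z 0.38
```

{"op": "arm_command", "data": {"motion": [[[6,-2,10],[0,0,0.4],1],[[1,0,15],[0,0,0],1],[[0,0,15],[0,0,0],1],[[0,0,15],[0,0,0],1],[[0,0,0],[0,0,0],1],[[0,0,0],[0,0,0],1],[[0,0,0],[0,0,0],1]]}}

```text
time: 9.22
position: [0.5587, 0.3147, 0.1639]
tool_rot: [2.375, 2.056, 0.001]
ft_force: [-0.1, -0.4, -2.9]
grip_width: 0.139
```

```bash
python3 go.py .5565 .317 .1166 -8; python3 - <<'E'
from h import *
a,_=optics.get_image('top');b,db=optics.get_image('side');np.save('side_d2.npy',db)
A=cv2.resize(a[120:280,90:250],None,fx=2.4,fy=2.4);B=cv2.resize(b[180:400,110:330],None,fx=384/220,fy=384/220)
cv2.imwrite('pics/over.png',np.hstack([A,B]))
cv2.imwrite('pics/over2.png',cv2.resize(b[240:350,140:260],None,fx=5,fy=5,interpolation=cv2.INTER_CUBIC))
E
```

```text
t 9.22 pos [0.5587 0.3147 0.1639] yawY -8.24 tilt [ 7.e-04 -1.e-04 -1.e+00] w 0.139 F [-0.1 -0.4 -2.9] q [ 0.04  0.45 -0.77  1.55  0.32  1.28 -0.93]
delta tool mm [ 1.9 -2.6 47.3] turn tool z -0.24
```

View pics/over.png

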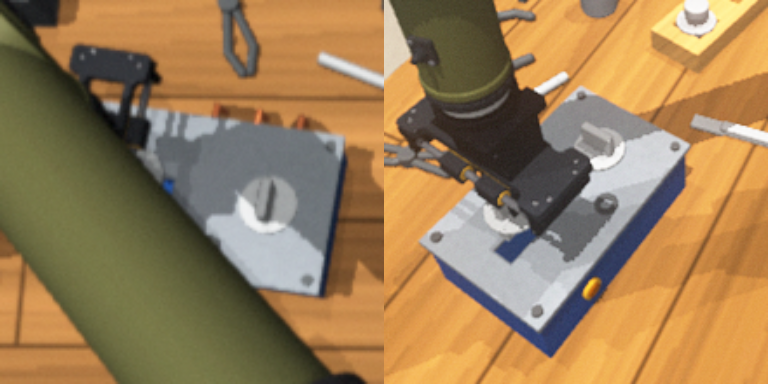

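View pics/over2.png

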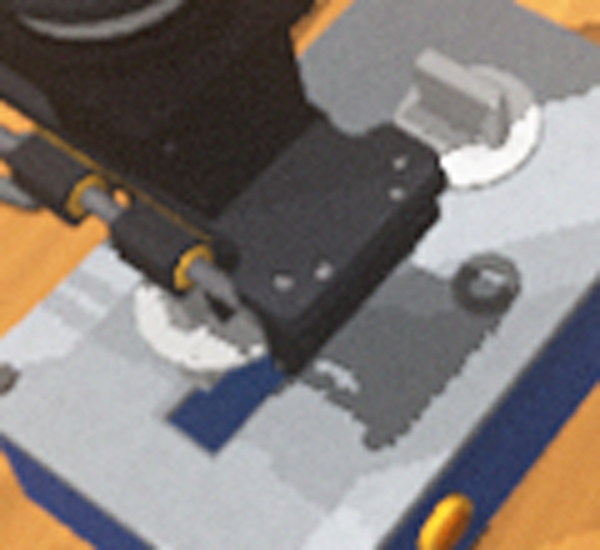

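The stud hangs over the slot with its flange above the cover. The slot's near half shows below it at crop (225,400). I nudge it to centre and lower in small steps while watching the force.

{"op": "arm_command", "data": {"motion": [[[2,-2,4],[0,0,0],1],[[0,0,4],[0,0,0],1],[[0,0,4],[0,0,0],1],[[0,0,4],[0,0,0],1],[[0,0,4],[0,0,0],1],[[0,0,0],[0,0,0],1],[[0,0,0],[0,0,0],1]]}}

```text
time: 9.9
position: [0.5564, 0.3173, 0.143]
tool_rot: [-2.374, -2.058, 0.001]
ft_force: [0.5, 0.7, -2.8]
grip_width: 0.13
```

```bash
python3 go.py .5565 .317 .1166 -8
```

```text
t 9.9 pos [0.5564 0.3173 0.143 ] yawY -8.16 tilt [-8.e-04 -5.e-04 -1.e+00] w 0.13 F [ 0.5  0.7 -2.8] q [ 0.03  0.47 -0.77  1.57  0.34  1.24 -0.94]
delta tool mm [-0.3  0.2 26.4] turn tool z -0.16
```

The underside is at 89 mm, already inside the slot, with no contact force. I continue down.

{"op": "arm_command", "data": {"motion": [[[0,0,4],[0,0,0],1],[[0,0,4],[0,0,0],1],[[0,0,4],[0,0,0],1],[[0,0,4],[0,0,0],1],[[0,0,4],[0,0,0],1],[[0,0,3],[0,0,0],1],[[0,0,0],[0,0,0],1],[[0,0,0],[0,0,0],1]]}}

```text
time: 10.57
position: [0.5565, 0.3175, 0.1202]
tool_rot: [-2.374, -2.058, 0.001]
ft_force: [-0.1, -0.3, -3.5]
grip_width: 0.136
```

```bash
python3 go.py .5565 .317 .1166 -8
```

```text
t 10.57 pos [0.5565 0.3175 0.1202] yawY -8.15 tilt [-4.e-04 -2.e-04 -1.e+00] w 0.136 F [-0.1 -0.3 -3.5] q [ 0.02  0.49 -0.76  1.59  0.35  1.2  -0.95]
delta tool mm [-0.5  0.1  3.6] turn tool z -0.15
```

{"op": "arm_command", "data": {"motion": [[[0,0,1],[0,0,0],1],[[0,0,1],[0,0,0],1],[[0,0,1],[0,0,0],1],[[0,0,1],[0,0,0],1],[[0,0,0],[0,0,0],1],[[0,0,0],[0,0,0],1]]}}

```text
time: 11.07
position: [0.5567, 0.3176, 0.1166]
tool_rot: [2.374, 2.058, 0.0]
ft_force: [-1.0, 1.1, -2.3]
grip_width: 0.135
```

```bash
python3 go.py .5565 .317 .1166 -8
```

```text
t 11.07 pos [0.5567 0.3176 0.1166] yawY -8.15 tilt [ 3.e-04  0.e+00 -1.e+00] w 0.135 F [-1.   1.1 -2.3] q [ 0.02  0.49 -0.76  1.6   0.36  1.2  -0.95]
delta tool mm [-0.6 -0.1  0. ] turn tool z -0.15
```

{"op": "arm_command", "data": {"motion": [[[0,0,0.5],[0,0,0],1],[[0,0,0.5],[0,0,0],1],[[0,0,0],[0,0,0],1],[[0,0,0],[0,0,0],1]]}}

```text
time: 11.4
position: [0.5567, 0.3176, 0.1166]
tool_rot: [2.373, 2.057, 0.0]
ft_force: [-3.3, -2.2, 6.0]
grip_width: 0.134
```

```bash
python3 go.py .5565 .317 .1166 -8
```

```text
t 11.4 pos [0.5567 0.3176 0.1166] yawY -8.16 tilt [ 6.e-04 -3.e-04 -1.e+00] w 0.134 F [-3.3 -2.2  6. ] q [ 0.02  0.49 -0.76  1.6   0.36  1.2  -0.95]
delta tool mm [-0.6 -0.1 -0. ] turn tool z -0.16
```

Contact on the flange at exactly the predicted height, with about 9 N. Now the quarter turn: -90° about tool z takes joint 7 from -0.95 to about 0.6, within its range.

{"op": "arm_command", "data": {"motion": [[[0,0,0],[0,0,-3],1],[[0,0,0],[0,0,-6],1],[[0,0,0],[0,0,-6],1],[[0,0,0],[0,0,-6],1],[[0,0,0],[0,0,-6],1],[[0,0,0],[0,0,-6],1],[[0,0,0],[0,0,-6],1],[[0,0,0],[0,0,-6],1]]}}

```text
time: 12.07
position: [0.557, 0.3186, 0.1166]
tool_rot: [1.398, 2.813, 0.004]
ft_force: [0.3, 0.6, 3.0]
grip_width: 0.134
```

```bash
python3 go.py .5565 .317 .1166 82
```

```text
t 12.07 pos [0.557  0.3186 0.1166] yawY 37.15 tilt [ 0.0016  0.0018 -1.    ] w 0.134 F [0.3 0.6 3. ] q [ 0.12  0.55 -0.91  1.59  0.45  1.22 -0.23]
delta tool mm [-1.  -1.4  0. ] turn tool z -44.85
```

{"op": "arm_command", "data": {"motion": [[[0,0,0],[0,0,-6],1],[[0,0,0],[0,0,-6],1],[[0,0,0],[0,0,-6],1],[[0,0,0],[0,0,-6],1],[[0,0,0],[0,0,-6],1],[[0,0,0],[0,0,-6],1],[[0,0,0],[0,0,-6],1],[[0,0,0],[0,0,-3],1]]}}

```text
time: 12.73
position: [0.5571, 0.3185, 0.1166]
tool_rot: [0.216, 3.133, 0.003]
ft_force: [-1.0, -0.2, 4.1]
grip_width: 0.135
```

{"op": "arm_command", "data": {"motion": [[[0,0,0],[0,0,0],1],[[0,0,0],[0,0,0],1]]}}

```text
time: 12.9
position: [0.5571, 0.3185, 0.1166]
tool_rot: [0.225, 3.132, 0.003]
ft_force: [-0.7, 1.0, 5.2]
grip_width: 0.135
```

```bash
python3 go.py .5565 .317 .1166 82; python3 - <<'E'
from h import *
b,db=optics.get_image('side')
cv2.imwrite('pics/turned.png',cv2.resize(b[220:370,120:280],None,fx=4,fy=4,interpolation=cv2.INTER_CUBIC))
E
```

```text
t 12.9 pos [0.5571 0.3185 0.1166] yawY 81.78 tilt [ 0.0015  0.0019 -1.    ] w 0.135 F [-0.7  1.   5.2] q [ 0.21  0.62 -1.06  1.59  0.56  1.26  0.48]
delta tool mm [ 0.4 -1.6  0. ] turn tool z -0.22
```

View pics/turned.png

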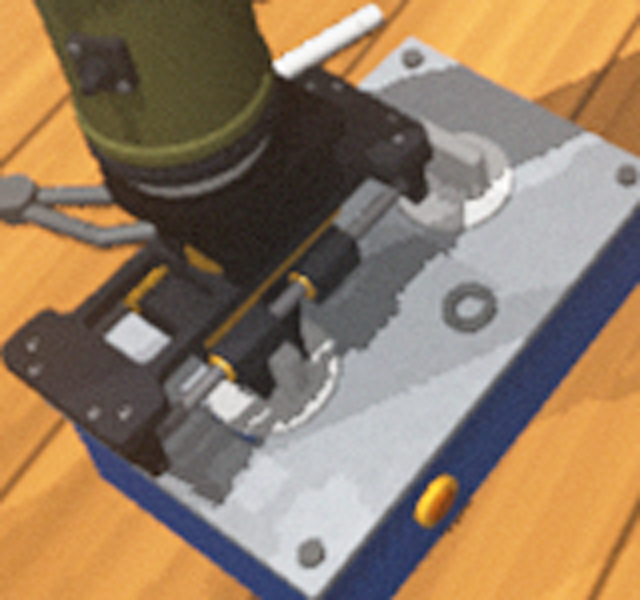

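The wing now lies across the slot, with the flange on the cover at crop (290,385) and the tool at 81.8°. I let go, opening slowly.

{"op": "arm_command", "data": {"motion": [[[0,0,0],[0,0,0],0.8],[[0,0,0],[0,0,0],0.7],[[0,0,0],[0,0,0],0.5],[[0,0,0],[0,0,0],0.3],[[0,0,0],[0,0,0],0.3],[[0,0,0],[0,0,0],0.3],[[0,0,0],[0,0,0],0.3],[[0,0,0],[0,0,0],0.3]]}}

```text
time: 13.62
position: [0.5566, 0.3175, 0.1154]
tool_rot: [-0.224, -3.133, 0.0]
ft_force: [0.3, 0.0, -0.0]
grip_width: 0.639
```

```bash
python3 go.py .5565 .317 .1166 82
```

```text
t 13.62 pos [0.5566 0.3175 0.1154] yawY 81.84 tilt [-2.e-04 -1.e-04 -1.e+00] w 0.639 F [ 0.3  0.  -0. ] q [ 0.21  0.62 -1.06  1.59  0.56  1.27  0.48]
delta tool mm [-0.  -0.5 -1.2] turn tool z -0.16
```

{"op": "arm_command", "data": {"motion": [[[0,0,-5],[0,0,0],0.3],[[0,0,-10],[0,0,0],0.3],[[0,0,-20],[0,0,0],0.3],[[0,0,-25],[0,0,0],0.3],[[0,0,-25],[0,0,0],0.3],[[0,0,-25],[0,0,0],0.3],[[0,0,-20],[0,0,0],0.3],[[0,0,0],[0,0,0],0.3]]}}

```text
time: 14.28
position: [0.5579, 0.3196, 0.2515]
tool_rot: [0.223, 3.127, 0.007]
ft_force: [-0.8, 0.7, 0.2]
grip_width: 0.702
```

{"op": "arm_command", "data": {"motion": [[[0,-25,0],[0,0,0],0.3],[[0,-35,0],[0,0,0],0.3],[[0,-35,0],[0,0,0],0.3],[[0,-35,0],[0,0,0],0.3],[[0,-35,0],[0,0,0],0.3],[[0,-35,0],[0,0,0],0.3],[[0,-35,0],[0,0,0],0.3],[[0,-35,0],[0,0,0],0.3]]}}

```text
time: 14.95
position: [0.5177, 0.0488, 0.2455]
tool_rot: [0.223, 3.134, -0.001]
ft_force: [0.4, -1.3, -0.2]
grip_width: 0.701
```

{"op": "arm_command", "data": {"motion": [[[0,-35,0],[0,0,0],0.3],[[0,-25,0],[0,0,0],0.3],[[0,0,0],[0,0,0],0.3],[[0,0,0],[0,0,0],0.3]]}}

```text
time: 15.28
position: [0.5095, -0.0111, 0.2456]
tool_rot: [-0.23, -3.133, 0.002]
ft_force: [0.1, 0.9, -0.5]
grip_width: 0.702
```

```bash
python3 go.py .5565 .317 .1166 82; python3 - <<'E'
from h import *
from refine import rect
ims=[]
for c in('top','side'):
    a,d=optics.get_image(c);ims.append(a);P=cloud(c,d)
    for n,cx,cy,lo,hi,r in(('stud wing',.5565,.317,.126,.14,.035),('flange',.5565,.317,.0965,.102,.036),('twin',.537,.179,.126,.14,.035),('twinflange',.537,.179,.0965,.102,.036)):
        m=(np.hypot(P[...,0]-cx,P[...,1]-cy)<r)&(P[...,2]>lo)&(P[...,2]<hi); q=P[m]
        print(c,n,len(q),q.mean(0).round(4) if len(q) else '',rect(q) if len(q)>7 else '', np.std(q[:,2]).round(4) if len(q) else '')
A=cv2.resize(ims[0][120:280,90:250],None,fx=2.4,fy=2.4);B=cv2.resize(ims[1][210:370,120:280],None,fx=2.4,fy=2.4)
cv2.imwrite('pics/end.png',np.hstack([A,B]));cv2.imwrite('pics/endtop.png',ims[0]);cv2.imwrite('pics/endside.png',ims[1])
E
```

```text
t 15.28 pos [ 0.5095 -0.0111  0.2456] yawY 81.59 tilt [-1.0e-04 -1.1e-03 -1.0e+00] w 0.702 F [ 0.1  0.9 -0.5] q [ 1.18  0.15 -1.29  1.75  0.15  1.35  1.28]
delta tool mm [  1.5 331.6 128.6] turn tool z -0.41
top stud wing 82 [0.5557 0.3166 0.1316] (array([555.8, 316.6]), array([12.1, 42.8]), 83.9) 0.0023
top flange 263 [0.555  0.3136 0.0988] (array([556.4, 317.1]), array([62.4, 62.9]), 2.8) 0.0013
top twin 82 [0.5359 0.1785 0.1318] (array([536. , 178.6]), array([11.8, 41.6]), 84.0) 0.0019
top twinflange 287 [0.5359 0.1776 0.0988] (array([536.3, 178.5]), array([66.5, 60.8]), 2.9) 0.0014
side stud wing 139 [0.5568 0.3191 0.1309] (array([558.3, 318.3]), array([11.7, 42.8]), 80.3) 0.0017
side flange 467 [0.5556 0.3216 0.098 ] (array([558.3, 318.4]), array([62.2, 61.6]), 26.9) 0.0009
side twin 110 [0.5383 0.1809 0.1307] (array([538.9, 179.7]), array([12.5, 43.3]), 83.9) 0.0018
side twinflange 309 [0.5366 0.186  0.098 ] (array([537.6, 181. ]), array([63.5, 59.1]), 50.6) 0.001
```

View pics/end.png

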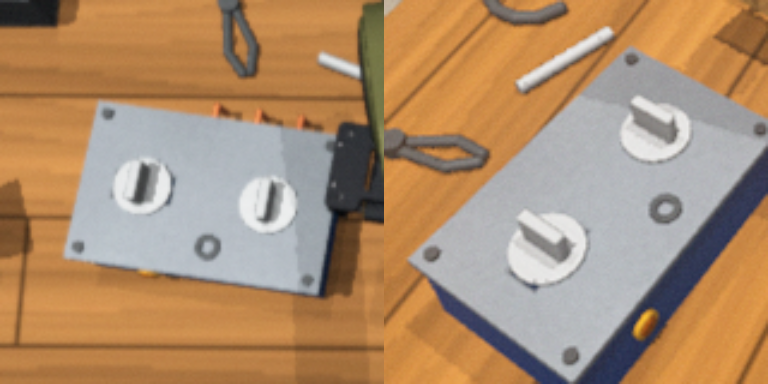

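View pics/endside.png

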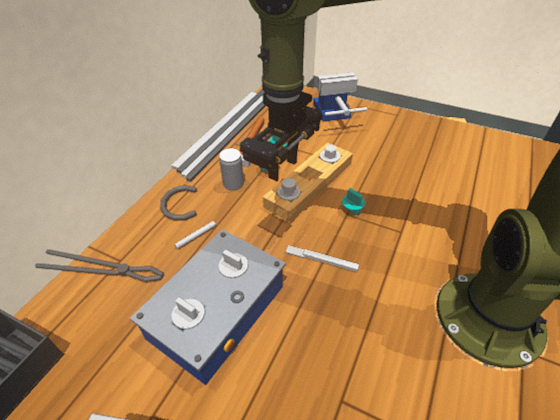

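The new stud, at (142,186) in the left panel, sits flat and its wing is parallel to the twin's. Wing top is 131-132 mm and flange 98 mm, both equal to the twin's. Round and hex are still in the rack and the gripper is clear, so I hand in.

```bash
python3 -c "
from bench import ctrl
print(ctrl.close_job())"
```

```text
the job is handed in; nothing more can be done
None
```

I took the grey wing stud from the rack's middle pocket and lowered it through the empty slot until its flange touched the cover. I then turned it a quarter turn, let go, backed the arm clear and handed the job in at about 15.4 s of the 48 s allowed.

- **Height and fit:** both cameras put the new stud's wing top at 131–132 mm and its flange at 98–99 mm, the same as the fitted twin within 1 mm. Flange contact came at the height I had predicted, with about 9 N.
- **Turn:** the wing lies across the slot, parallel to the twin's. The top camera agrees within 0.1°. The side camera differs by 3.6°, though the grip itself was turned to within about 0.2° of the target, so I put that down to depth noise.
- **Position:** the two cameras place the new stud about 3 mm apart, the same as for the twin and within the calibration error.
- **Everything else:** the round and hex studs are still in the rack, and I did not touch the turquoise look-alikes. At hand-in the gripper was well clear of the box, with no measurable contact force.

No check failed. I noted one tight margin: joint 3 ended at -1.29 rad, within its -1.38 rad limit.

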